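# Push the punch block into the corner stop

## Task

Push the large drilled wooden block, the one with three steel punches standing in it, along the bench into the steel corner stop, until its long side lies flush against the long rail and its end is up against the short bar. Only push it with the fingers: keep it flat on the bench, do not touch the punches, which stay standing in their holes, and leave everything else where it is. Finish with the hand clear.

Things in the scene. Friction and masses are not known exactly. Their poses are not given: they have to be found in the camera images.
- block: the large drilled block, brown wood, about 0.3 kg, loose: 90 mm along its x, 130 mm along its y, 32 mm high, 3 by 2 grid of 14 mm holes, three holding punches; origin at the centre of its underside. It starts between robot and rail, its y axis within 0.5 rad of the rail's direction, and slides with a push of a few N
- stop: two steel bars 20 mm wide, 16 mm high, fixed to the bench in an L. Origin: inside corner, on the bench. Its x points roughly away from the robot. Long rail: inner face x = 0, from the corner 440 mm along -y. Short bar: inner face y = 0, from the corner 90 mm along -x. In place, the block's centre is at x = -0.045, y = -0.065 of this frame, its long side along the rail
- punch0: steel punch, 12 mm thick with a 16 mm head, 50 mm long, standing loose in a 22 mm deep hole of the block, so that its head ends about 60 mm above the bench; origin at the centre of its foot
- punch1: steel punch, 12 mm thick with a 16 mm head, 50 mm long, standing loose in a 22 mm deep hole of the block, so that its head ends about 60 mm above the bench; origin at the centre of its foot
- punch2: steel punch, 12 mm thick with a 16 mm head, 50 mm long, standing loose in a 22 mm deep hole of the block, so that its head ends about 60 mm above the bench; origin at the centre of its foot
- small_block: bystander: smaller drilled block of the same wood, empty, 60 mm (x) by 90 mm (y) by 32 mm high; lies beside the large block, on either side of it; origin at the centre of its underside
- carton: bystander: cardboard carton 70 x 110 x 45 mm, to the left of the corner stop; origin at the centre of its underside
- flat_carton: bystander: cardboard carton 60 x 90 x 28 mm, to the right, near the robot; origin at the centre of its underside
- cup: bystander: open aluminium cup, 68 mm across, 75 mm high, to the left; origin at the centre of its underside
- oil: bystander: white plastic oil bottle, 52 mm across, 110 mm high, to the right; origin at the centre of its underside
- screwdriver: bystander: screwdriver lying on the bench between robot and work; origin near its middle
- wrench: bystander: steel wrench lying on the bench to the right; origin near its middle

How it is judged:
By the outcome, as a careful person would: the job done as asked, in the order asked, and still so for the second after the job is handed in, with the robot touching nothing.
It also fails if it takes over 64 s, if anything falls off the work surface, if the arm or the gripper's body presses on something with over 40 N, if the wrist force passes 120 N, or if a joint passes its speed limit or range.

## Robot

A 7-joint arm with a two-finger parallel gripper is mounted at the origin on the work surface. World frame = base frame: x ahead of the robot, y to its left, z up, the work surface at z = 0. Lengths are in m, angles in rad, forces in N, time in s.
With the tool pointing down it reaches from about 0.425 to 0.825 m from the base axis. Payload 3.6 kg.
Tool frame: the origin (TCP) lies at the very end of the fingers, on their centre line; the grasp point (between the pads) lies 19 mm behind it; z points along the fingers, y is the line along which they close (so a half turn about z gives the same grasp; the last joint's range is limited). The gripper opens to 85 mm and grips with 20 to 120 N. Pads are 22 mm wide; open, the fingers measure 114 mm over their backs; the gripper's body (76 mm by 85 mm) begins 54 mm behind the grasp point. The pads swing forward as they close: fully open they stand 13 mm farther back than shut.
Start: joints at [-1.361, 0.615, -0.013, 1.423, 0.008, 1.103, -0.04], TCP at [0.152, 0.632, 0.231] pointing down, gripper open.
Joint ranges: [-3.12, 3.12], [-0.3, 2.06], [-1.34, 1.32], [0.26, 2.42], [-1.36, 4.5], [0.01, 1.98], [-2.84, 2.84]. Speed limits (rad/s): [2.79, 2.79, 3.14, 3.14, 3.14, 3.14, 3.14].

## Interface

Orientations are given as a unit quaternion [x, y, z, w].
In Python, from plant import env gives the robot as it stands.
- The arm moves only by the tool apply_moves, never from a script. Its argument "deltas" is one flat list of numbers, 7 for each row, row after row: the opening, from -1 (shut) to 1 (fully open), then the shift along the tool's x, y, z in units of 50 cm (1.0 is 50 cm), then the turn, a rotation vector about the tool's x, y, z in units of 180 degrees (1.0 is 180 degrees). A call has 1 to 10 rows; each row is the pose to reach, as a shift and turn from the pose commanded when the call began, along the tool's axes at that moment, turning the shorter way round; what a row does not reach only later rows make up. A row lasts 1/8 s, in which the tool goes at most 62.5 mm and 10.7 degrees, less where a joint would pass 70% of its speed; a pose out of reach is approached as far as the arm can. A call with a number of a shift or a turn outside -1 to 1 is refused whole. A call with a gripper value outside its range is refused whole. The fingers move at their own pace and stop on an object; "grip_force" is the grip in N (left out, the last holds). Time passes only in rows, so rows that repeat a pose let the fingers close. It gives the time, the measured TCP pose, the force, the opening and the grip force at its end, in the units of the state.
- env.sense(): the state, without advancing time (a new reading comes with each control period).
- env.capture(name): name is "scene" or "top"; returns (picture, depth): 400x640x3 uint8, blue, green, red; 400x640 float32, m along the optical axis (not along the pixel's ray), 0 where there is no reading.
- env.camera_model(name): a dict with "K" (3x3 intrinsics, pixels), "R" (3x3) and "t" (3): a world point X has camera coordinates R X + t. Camera axes: x right, y down, z forward; pixel columns grow to the right and rows downward; lengths in m; the calibration is good to about 2 mm. A picture is of the moment at which its call begins. camera_model takes no time and is no camera call.
- env.sign_off(): hands the job in; it is judged then, once.
The state is a dict: "t": time; "q": joint angles; "qvel": joint speeds; "effort": joint torques, N m; "position": TCP position; "tcp_rot": TCP orientation; "ft_force": force on the tool from outside, world axes, zero at the start; "ft_torque": the same for the moment, N m; "gripper_width": opening from 0.0 (shut) to 1.0 (fully open); "gripper_force": force on a finger pad.
Only numpy, scipy, OpenCV 4.12 (cv2) and the standard library are available. Lean on these libraries where they do the work, as an engineer would, in place of code of your own. Each camera call takes 0.05 s, during which the arm holds its last target. There are 200 camera calls.

## Working session

There is one attempt and no reset: what is moved stays moved. The work goes in short steps, Python scripts to look and compute and a tool call to move; the robot and the scene stay as the last step left them, time stands still between calls to the robot, and variables do not carry over. Pictures are saved under pics/ and viewed, at most 10 in all, crops included, and the job is handed in when it is done.

Besides the shell and the picture viewer there is one more tool, called after "Request:" by a JSON object that holds its "name" and its "arguments", one argument or row to a line. apply_moves: Moves the arm, as the interface text tells. Shifts and turns lie within -1 to 1; 1 stands for 50 cm of shift or 180 degrees of turn. Its arguments: {"type":"object","properties":{"deltas":{"type":"array","items":{"type":"number"}},"grip_force":{"type":"number"}},"required":["deltas"]}

```bash
mkdir -p pics; ls; python3 - <<'E'
from plant import env
import cv2,numpy as np
s=env.sense();print(s['t'],s['position'],s['tcp_rot'],s['gripper_width'])
for n in('top','scene'):
    p,d=env.capture(n);cv2.imwrite(f'pics/{n}0.png',p);np.save(f'pics/{n}0.npy',d)
    m=env.camera_model(n);print(n,np.round(m['K'],1).tolist(),(-m['R'].T@m['t']).round(3),m['R'].round(3).tolist())
E
```

```text
pics
0.0 [0.15166015 0.6312673  0.23012963] [ 1.17583292e-01  9.93062179e-01 -1.28971218e-03 -1.23018956e-04] 1.0017573607744865
top [[401.2, 0.0, 319.9], [0.0, 401.2, 206.5], [0.0, 0.0, 1.0]] [ 0.39  -0.026  1.115] [[0.006, -1.0, -0.026], [-0.994, -0.003, -0.11], [0.11, 0.027, -0.994]]
scene [[400.1, 0.0, 321.6], [0.0, 400.1, 200.5], [0.0, 0.0, 1.0]] [ 0.874 -0.609  0.807] [[0.856, 0.517, 0.016], [0.39, -0.626, -0.675], [-0.339, 0.584, -0.738]]
```

View pics/top0.png

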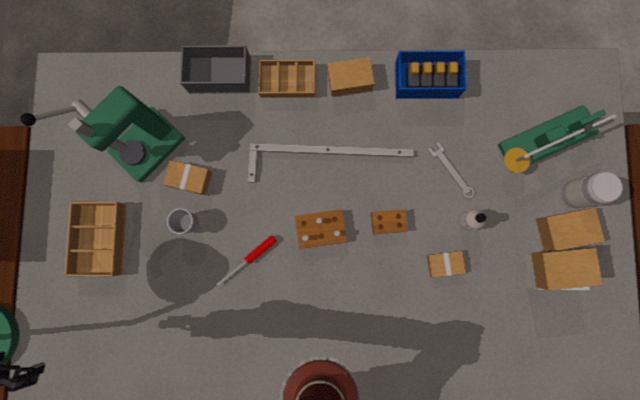

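View pics/scene0.png

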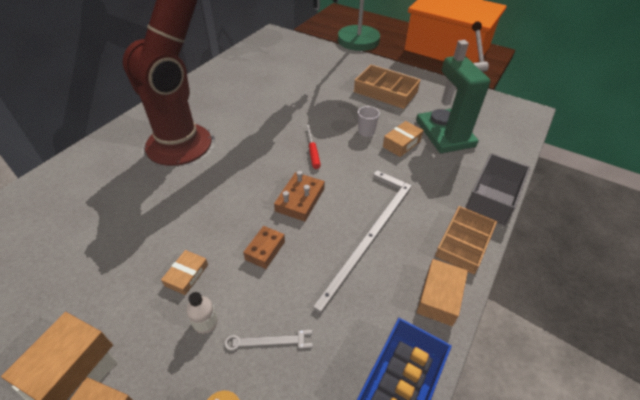

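The top view shows the block near (320,229) with three punches. The stop's corner is near (257,153), and its rail runs right to (413,153). The small block is at (390,221) and the screwdriver at (250,258).

```bash
cat > h.py <<'E'
import numpy as np,cv2
from plant import env
def cloud(n,d):
    m=env.camera_model(n);K,R,t=(np.asarray(m[k]) for k in('K','R','t'))
    v,u=np.mgrid[:400,:640]
    c=np.stack([(u-K[0,2])/K[0,0]*d,(v-K[1,2])/K[1,1]*d,d],-1)
    return (c-t.ravel())@R
def onplane(n,uv,z):
    m=env.camera_model(n);K,R,t=(np.asarray(m[k]) for k in('K','R','t'))
    r=np.c_[np.asarray(uv,float),np.ones(len(uv))]@np.linalg.inv(K).T@R
    o=-R.T@t.ravel(); return o+r*((z-o[2])/r[:,2])[:,None]
def rect(n,mask,z):
    k,l,st,_=cv2.connectedComponentsWithStats(mask.astype(np.uint8))
    i=1+st[1:,4].argmax(); v,u=np.where(l==i)
    X=onplane(n,np.c_[u,v],z)[:,:2].astype(np.float32)
    return cv2.minAreaRect(X),len(u),X
def wood(p,roi):
    hsv=cv2.cvtColor(p,cv2.COLOR_BGR2HSV)
    m=np.zeros(p.shape[:2],bool);a,b,c,e=roi
    m[b:e,a:c]=(hsv[b:e,a:c,1]>110)&((hsv[b:e,a:c,0]<18))
    return m
E
python3 - <<'E'
from h import *
p=cv2.imread('pics/top0.png');d=np.load('pics/top0.npy');P=cloud('top',d)
def show(s,r):print(s,np.round(r[0][0],4),np.round(r[0][1],4),round(r[0][2],2),r[1],np.round(cv2.boxPoints(r[0]),3).tolist())
print('bench z',np.nanmedian(P[165:200,280:400,2]),P[165:200,280:400,2].std())
show('block',rect('top',wood(p,(285,195,355,260)),.032))
show('small',rect('top',wood(p,(365,195,420,245)),.032))
z=P[...,2]
m=np.zeros(z.shape,bool);m[195:260,285:355]=(z>.024)[195:260,285:355]
print('block z',np.median(z[m])); X=P[m&(z<.04)][:,:2].astype(np.float32);r=cv2.minAreaRect(X);show('blockdepth',(r,len(X)))
g=p.min(-1)
m=np.zeros(z.shape,bool);m[140:190,240:420]=g[140:190,240:420]>135
print('rail z',np.median(z[m]),m.sum())
X=onplane('top',np.argwhere(m)[:,::-1],.016)
print('rail lims',X.min(0),X.max(0))
big=np.zeros(z.shape,bool);big[195:260,285:355]=(z>.045)[195:260,285:355]
k,l,st,c=cv2.connectedComponentsWithStats(big.astype(np.uint8))
for i in range(1,k):print('punch',c[i],st[i,4],P[l==i].mean(0).round(3))
def up(im,roi,f):a,b,c,e=roi;return cv2.resize(im[b:e,a:c],None,fx=f,fy=f,interpolation=cv2.INTER_CUBIC)
a=up(p,(235,135,425,265),4.2);cv2.imwrite('pics/crop.png',a[:600,:800])
mm=np.where(m)
# fits: long rail per-column edges
cols=range(275,405,10)
for u in (270,300,330,360,390,410):
    col=g[140:170,u].astype(int);print(u,col.tolist())
for v in (165,170,175):print(v,g[v,240:270].tolist())
E
```

```text
bench z -0.00033762002937508804 0.08056692015913365
block [0.4495 0.0018] [0.0898 0.1295] 8.42 1476 [[0.3959999978542328, 0.05900000035762787], [0.41499999165534973, -0.0689999982714653], [0.503000020980835, -0.0560000017285347], [0.48399999737739563, 0.07199999690055847]]
small [ 0.4698 -0.1832] [0.0598 0.0924] 5.05 761 [[0.4359999895095825, -0.14000000059604645], [0.4440000057220459, -0.23199999332427979], [0.5040000081062317, -0.22699999809265137], [0.4959999918937683, -0.13500000536441803]]
block z 0.0318857933588059
blockdepth [0.4498 0.0034] [0.0901 0.1298] 8.33 1455 [[0.3959999978542328, 0.061000000685453415], [0.41499999165534973, -0.06700000166893005], [0.5040000081062317, -0.05400000140070915], [0.48500001430511475, 0.07400000095367432]]
rail z 0.015498613703038414 164
rail lims [ 0.58178344 -0.24923998  0.016     ] [0.68447631 0.20258886 0.016     ]
punch [350. 195.] 1 [ 0.39  -0.026  1.115]
punch [304. 202.] 1 [ 0.39  -0.026  1.115]
punch [321. 202.] 1 [ 0.39  -0.026  1.115]
punch [308. 208.] 1 [ 0.39  -0.026  1.115]
punch [345. 209.] 1 [ 0.39  -0.026  1.115]
punch [318.2
[... 1075 characters left out ...]
98, 100, 94, 98, 128, 130, 132, 131, 134, 127, 89, 67, 90, 97, 95, 97, 98, 98, 102, 104, 100, 103, 105, 104, 107]
410 [106, 104, 104, 99, 104, 105, 104, 104, 107, 116, 131, 134, 133, 133, 136, 128, 82, 75, 94, 100, 98, 96, 97, 97, 104, 106, 103, 103, 106, 101]
165 [99, 103, 103, 106, 104, 105, 102, 105, 121, 129, 131, 136, 133, 135, 136, 109, 70, 62, 68, 77, 72, 78, 87, 103, 101, 101, 100, 101, 101, 103]
170 [105, 104, 103, 103, 105, 102, 104, 107, 122, 133, 135, 133, 134, 136, 133, 104, 66, 65, 72, 72, 72, 80, 92, 104, 109, 106, 103, 101, 104, 105]
175 [107, 102, 101, 101, 106, 102, 105, 110, 122, 119, 95, 77, 89, 117, 112, 80, 67, 70, 71, 75, 80, 99, 100, 105, 104, 103, 104, 105, 103, 105]
```

View pics/crop.png

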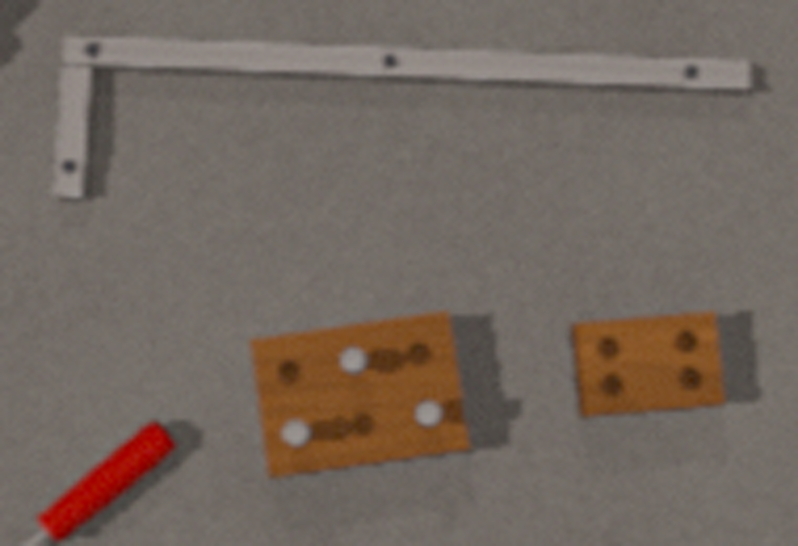

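The crop shows the long rail's inner edge running from about (95,68) to (750,88), and the short bar's inner edge at about x=88. The block is rotated about 8°, and its left end is clear of the screwdriver handle.

```bash
cat >> h.py <<'E'
from scipy.spatial.transform import Rotation as Ro
def go(*wps):
    "wps: x,y,z,angle of tool y (deg). prints rows in tool units from current pose"
    s=env.sense();p=np.array(s['position']);R=Ro.from_quat(s['tcp_rot'])
    print('t',round(s['t'],2),'at',p.round(4),'ang',np.degrees(np.arctan2(*R.as_matrix()[[1,0],1])).round(1),'w',round(s['gripper_width'],2),'F',np.round(s['ft_force'],1))
    for x,y,z,a in wps:
        a=np.radians(a);yt=np.array([np.cos(a),np.sin(a),0]);zt=np.array([0,0,-1.]);xt=np.cross(yt,zt)
        T=Ro.from_matrix(np.c_[xt,yt,zt])
        print(np.round(R.inv().apply(np.array([x,y,z])-p)/.5,4),np.round((R.inv()*T).as_rotvec()/np.pi,4))
E
python3 - <<'E'
from h import *
u=np.array([270,300,330,360,390,410]);v=np.array([150.56,151.43,152.43,153.49,154.5,155.44])
A=onplane('top',np.c_[u,v],.016); B=onplane('top',[[255,165],[254.9,170],[254.5,178]],.016)
c=np.polyfit(A[:,1],A[:,0],1);print('rail x=a*y+b',c,'resid',(A[:,0]-np.polyval(c,A[:,1])).round(4));print(B)
th=np.arctan(c[0]);yd=np.array([np.sin(th),np.cos(th)]);xd=np.array([np.cos(th),-np.sin(th)])
E=B[:,:2].mean(0); e0=np.array([c[1],0]); k=(E-e0)@yd; C=e0+k*yd
print('corner',C,'yaw',-np.degrees(th),'goal',C-.045*xd-.065*yd)
hsv=cv2.cvtColor(cv2.imread('pics/top0.png'),40);m=(hsv[...,1]>180)&((hsv[...,0]<6)|(hsv[...,0]>174));m[:225]=0;m[300:]=0
print('screwdriver',cv2.boxPoints(rect('top',m,.02)[0]).round(3).tolist())
go((.44,-.06,.15,-45))
E
```

```text
rail x=a*y+b [0.03576983 0.66370198] resid [-0.0003  0.0001  0.0002  0.0002  0.0002 -0.0005]
[[0.62721468 0.18598182 0.016     ]
 [0.61297613 0.18592228 0.016     ]
 [0.59027579 0.1865006  0.016     ]]
corner [0.67028307 0.18398415] yaw -2.0485869633697615 goal [0.62298827 0.12063431]
screwdriver [[0.3529999852180481, 0.19499999284744263], [0.41600000858306885, 0.12099999934434891], [0.4320000112056732, 0.13500000536441803], [0.3700000047683716, 0.20999999344348907]]
t 0.1 at [0.1517 0.6313 0.2302] ang 76.5 w 1.0 F [ 0.3 -0.9 -0.4]
[-0.8836 -1.2094  0.1633] [-4.00e-04  8.00e-04  6.75e-01]
```

Request:
{"name": "apply_moves", "arguments": {
  "deltas": [1,-0.65,-0.88,0.1,0,0,0.5,1,-0.65,-0.88,0.1,0,0,0.5,1,-0.65,-0.88,0.1,0,0,0.5,1,-0.65,-0.88,0.1,0,0,0.5,1,-0.65,-0.88,0.1,0,0,0.5,1,-0.65,-0.88,0.1,0,0,0.5,1,-0.65,-0.88,0.1,0,0,0.5,1,-0.65,-0.88,0.1,0,0,0.5,1,-0.65,-0.88,0.1,0,0,0.5,1,-0.65,-0.88,0.1,0,0,0.5]
}}

```text
t: 1.35
position: [0.3659, 0.1245, 0.1812]
tcp_rot: [0.788, 0.615, -0.0, 0.001]
ft_force: [-0.1, 1.3, -0.2]
gripper_width: 0.999
gripper_force: 0.0
```

```bash
python3 -c "
from h import *
go((.42,-.055,.15,-45),(.42,-.055,.003,-45))"
```

```text
t 1.35 at [0.3659 0.1245 0.1812] ang -14.0 w 1.0 F [-0.1  1.3 -0.2]
[-0.322   0.192   0.0631] [0.0003 0.0004 0.1721]
[-0.3215  0.1919  0.3571] [0.0003 0.0004 0.1721]
```

Request:
{"name": "apply_moves", "arguments": {
  "deltas": [1,-0.32,0.19,0.06,0,0,0.172,1,-0.32,0.19,0.06,0,0,0.172,1,-0.32,0.19,0.06,0,0,0.172,1,-0.32,0.19,0.06,0,0,0.172,1,-0.32,0.19,0.2,0,0,0.172,1,-0.32,0.19,0.2,0,0,0.172,1,-0.32,0.19,0.2,0,0,0.172]
}}

```text
t: 2.22
position: [0.42, -0.0484, 0.0817]
tcp_rot: [0.922, 0.388, -0.0, -0.001]
ft_force: [0.2, -0.0, 0.2]
gripper_width: 0.998
gripper_force: 0.0
```

```bash
python3 - <<'E'
from h import *
go((.42,-.055,.003,-45),(.40,-.055,.003,-45),(.38,0,.003,-90))
print(env.sense()['q'])
p,d=env.capture('scene');cv2.imwrite('pics/s1.png',cv2.resize(p[120:290,200:400],None,fx=3.5,fy=3.5))
E
```

```text
t 2.23 at [ 0.42   -0.0484  0.0817] ang -44.3 w 1.0 F [ 0.2 -0.   0.2]
[-0.0094  0.0095  0.1573] [-0.0004  0.      0.0036]
[-0.0374 -0.0191  0.1574] [-0.0004  0.      0.0036]
[ 0.0133 -0.1246  0.1575] [-4.000e-04  2.000e-04  2.536e-01]
[-0.23723433  0.56650159  0.43646084  2.22185011 -0.54274485  0.45628138
 -0.13978503]
```

View pics/s1.png

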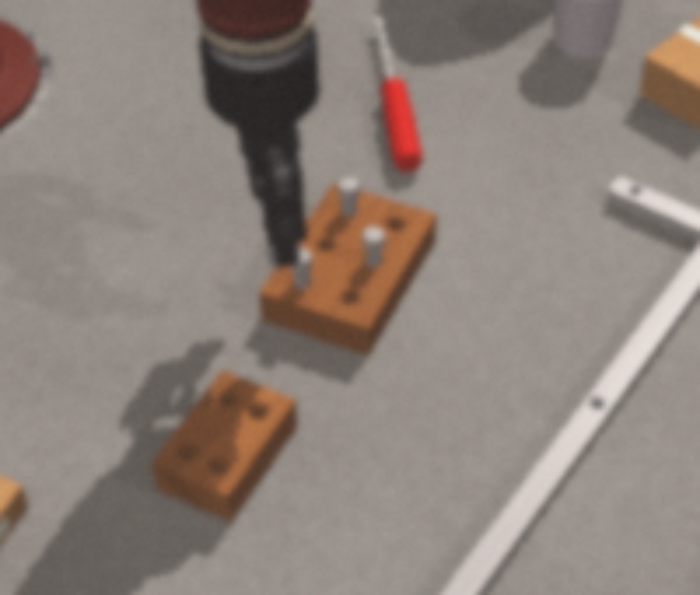

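Request:
{"name": "apply_moves", "arguments": {
  "deltas": [1,-0.01,0.01,0.08,0,0,0.004,1,-0.01,0.01,0.15,0,0,0.004,1,-0.01,0.01,0.155,0,0,0.004,1,-0.01,0.01,0.155,0,0,0.004]
}}

```text
t: 2.78
position: [0.4212, -0.0565, 0.0053]
tcp_rot: [0.924, 0.381, 0.001, 0.001]
ft_force: [-0.8, -0.1, -0.7]
gripper_width: 0.995
gripper_force: 0.0
```

```bash
python3 - <<'E'
from h import *
go((.435,-.037,.003,-45),(.485,-.025,.003,-45),(.50,-.02,.003,-45))
E
```

```text
t 2.77 at [ 0.4212 -0.0565  0.0053] ang -45.2 w 1.0 F [-0.8 -0.1 -0.7]
[ 0.047  -0.0083  0.0047] [ 0.0007 -0.0006 -0.0009]
[0.1348 0.0452 0.0049] [ 0.0007 -0.0006 -0.0009]
[0.1632 0.0593 0.005 ] [ 0.0007 -0.0006 -0.0009]
```

Request:
{"name": "apply_moves", "arguments": {
  "deltas": [1,0.02,-0.004,0.002,0,0,0,1,0.035,-0.006,0.004,0,0,0,1,0.047,-0.008,0.004,0,0,0,1,0.062,0.001,0.004,0,0,0,1,0.077,0.01,0.004,0,0,0,1,0.092,0.019,0.004,0,0,0,1,0.107,0.028,0.004,0,0,0,1,0.107,0.028,0.004,0,0,0]
}}

```text
t: 3.78
position: [0.4663, -0.0275, 0.0017]
tcp_rot: [0.924, 0.382, -0.001, -0.002]
ft_force: [-5.5, -0.5, 3.8]
gripper_width: 1.004
gripper_force: 2.5
```

```bash
python3 - <<'E'
from h import *
p,d=env.capture('top');cv2.imwrite('pics/t2.png',cv2.resize(p[135:275,225:425],None,fx=4,fy=4))
go((.5,-.02,.003,-45))
E
```

```text
t 3.83 at [ 0.4663 -0.0275  0.0017] ang -45.1 w 1.0 F [-4.  -0.   3.3]
[ 0.0584  0.0369 -0.0029] [-0.0013  0.0004 -0.0006]
```

View pics/t2.png

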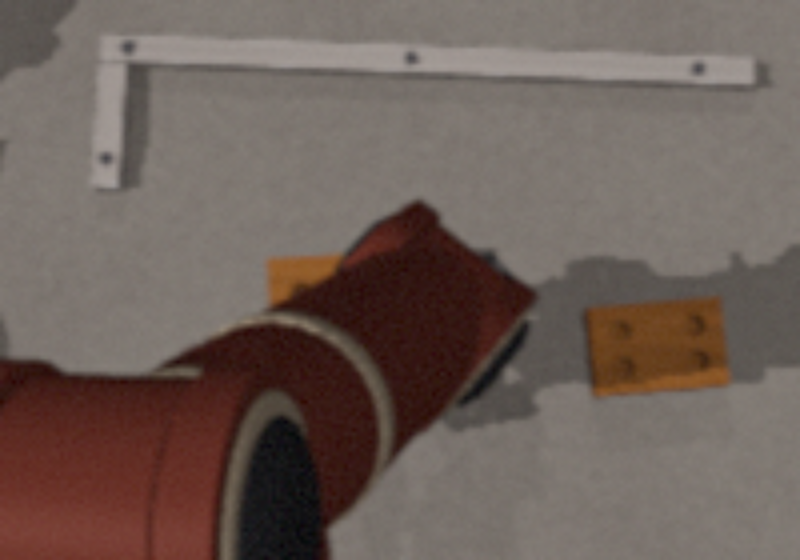

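The block moved forward: its far-left corner is now at crop (268,258), and it is nearly parallel to the rail. I'll push a little further and then back out.

Request:
{"name": "apply_moves", "arguments": {
  "deltas": [1,0.015,0.01,-0.007,0,0,0,1,0.03,0.02,-0.007,0,0,0,1,0.045,0.03,-0.007,0,0,0,1,0.06,0.036,-0.007,0,0,0,1,0.06,0.036,-0.007,0,0,0,1,0.02,0.0,-0.007,0,0,0,1,-0.06,0.0,-0.02,0,0,0,1,-0.06,0.0,-0.12,0,0,0,1,-0.06,0,-0.22,0,0,0,1,-0.06,0,-0.22,0,0,0]
}}

```text
t: 5.08
position: [0.4513, -0.0506, 0.1154]
tcp_rot: [0.925, 0.381, 0.006, 0.003]
ft_force: [-0.5, 0.1, 0.2]
gripper_width: 0.999
gripper_force: 0.0
```

```bash
python3 - <<'E'
from h import *
go((.44,-.3,.15,-90))
E
```

```text
t 5.08 at [ 0.4513 -0.0506  0.1154] ang -45.2 w 1.0 F [-0.5  0.1  0.2]
[-0.3669  0.3388 -0.0688] [ 0.0019 -0.0036  0.2488]
```

Next I clear the view by going right and up, turning the tool to -90° on the way.

Request:
{"name": "apply_moves", "arguments": {
  "deltas": [1,-0.37,0.34,-0.15,0,0,-0.25,1,-0.37,0.34,-0.15,0,0,-0.25,1,-0.37,0.34,-0.15,0,0,-0.25,1,-0.37,0.34,-0.15,0,0,-0.25,1,-0.37,0.34,-0.15,0,0,-0.25]
}}

```text
t: 5.7
position: [0.4351, -0.3078, 0.1883]
tcp_rot: [0.711, 0.703, -0.0, 0.004]
ft_force: [0.3, 1.0, -0.8]
gripper_width: 0.999
gripper_force: 0.0
```

```bash
python3 - <<'E'
from h import *
p,d=env.capture('top');cv2.imwrite('pics/t3.png',cv2.resize(p[135:275,225:425],None,fx=4,fy=4))
r=rect('top',wood(p,(270,165,352,260)),.032);print(r[0],cv2.boxPoints(r[0]).round(3).tolist())
go((.44,.04,.12,-92),(.44,.04,.004,-92))
E
```

```text
((0.5244156718254089, 0.020609192550182343), (0.09098132699728012, 0.1296117603778839), 3.1446151733398438) [[0.4749999940395355, 0.08299999684095383], [0.4830000102519989, -0.04699999839067459], [0.5730000138282776, -0.041999999433755875], [0.5659999847412109, 0.08799999952316284]]
t 5.75 at [ 0.4354 -0.3069  0.188 ] ang -0.5 w 1.0 F [-0.4 -0.5 -0.1]
[0.6946 0.0024 0.1324] [2.400e-03 1.000e-04 5.082e-01]
[0.6957 0.0014 0.3644] [2.400e-03 1.000e-04 5.082e-01]
```

View pics/t3.png

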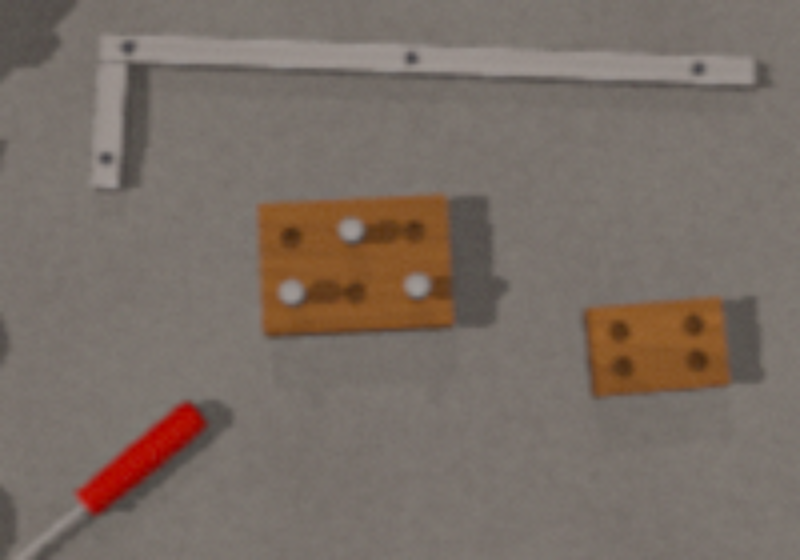

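The picture shows the block at crop (358,265), nearly parallel to the rail with the punches still standing. The small block and the screwdriver look undisturbed.

Request:
{"name": "apply_moves", "arguments": {
  "deltas": [1,0.655,0.005,0.1,0,0,0.508,1,0.655,0.005,0.1,0,0,0.508,1,0.655,0.005,0.1,0,0,0.508,1,0.655,0.005,0.1,0,0,0.508,1,0.655,0.005,0.1,0,0,0.508,1,0.655,0.005,0.1,0,0,0.508,1,0.655,0.005,0.1,0,0,0.508,1,0.655,0.005,0.1,0,0,0.508,1,0.655,0.005,0.1,0,0,0.508,1,0.655,0.005,0.1,0,0,0.508]
}}

```text
t: 7.0
position: [0.4389, 0.0278, 0.1362]
tcp_rot: [1.0, -0.013, -0.0, 0.0]
ft_force: [-0.2, 0.2, 1.3]
gripper_width: 0.995
gripper_force: 0.0
```

```bash
python3 - <<'E'
from h import *
go((.44,.02,.006,-92),(.56,.02,.006,-92))
E
```

```text
t 7.0 at [0.4389 0.0278 0.1362] ang -91.5 w 0.99 F [-0.2  0.2  1.3]
[0.0027 0.0153 0.2603] [0.0001 0.     0.0029]
[0.2426 0.0091 0.2603] [0.0001 0.     0.0029]
```

Request:
{"name": "apply_moves", "arguments": {
  "deltas": [1,0.003,0.015,0.12,0,0,0.003,1,0.003,0.015,0.22,0,0,0.003,1,0.003,0.015,0.26,0,0,0.003,1,0.003,0.015,0.26,0,0,0.003,1,0.03,0.015,0.26,0,0,0.003,1,0.05,0.014,0.26,0,0,0.003,1,0.07,0.014,0.26,0,0,0.003,1,0.09,0.013,0.26,0,0,0.003,1,0.11,0.013,0.26,0,0,0.003,1,0.13,0.012,0.26,0,0,0.003]
}}

```text
t: 8.25
position: [0.5011, 0.0192, 0.0069]
tcp_rot: [1.0, -0.019, -0.003, -0.001]
ft_force: [-3.3, -0.2, 0.8]
gripper_width: 1.002
gripper_force: 2.0
```

```bash
python3 - <<'E'
from h import *
go((.55,.02,.006,-92),(.56,.02,.006,-92),(.57,.02,.006,-92))
E
```

```text
t 8.25 at [0.5011 0.0192 0.0069] ang -92.2 w 1.0 F [-3.3 -0.2  0.8]
[ 0.0976 -0.0052  0.0014] [-0.0004  0.0017 -0.0009]
[ 0.1176 -0.0059  0.0013] [-0.0004  0.0017 -0.0009]
[ 0.1376 -0.0067  0.0011] [-0.0004  0.0017 -0.0009]
```

Request:
{"name": "apply_moves", "arguments": {
  "deltas": [1,0.02,-0.002,0.001,0,0,0,1,0.04,-0.003,0.001,0,0,0,1,0.06,-0.004,0.001,0,0,0,1,0.08,-0.005,0.001,0,0,0,1,0.095,-0.005,0.001,0,0,0,1,0.105,-0.005,0.001,0,0,0,1,0.112,-0.005,0.001,0,0,0,1,0.116,-0.005,0.001,0,0,0]
}}

```text
t: 9.25
position: [0.5597, 0.0194, 0.0065]
tcp_rot: [1.0, -0.019, -0.002, -0.0]
ft_force: [-6.6, 1.2, 5.3]
gripper_width: 1.004
gripper_force: 3.3
```

```bash
python3 - <<'E'
from h import *
go((.57,.02,.006,-92))
E
```

```text
t 9.25 at [0.5597 0.0194 0.0065] ang -92.1 w 1.0 F [-6.6  1.2  5.3]
[ 0.0205 -0.0021  0.0008] [-0.0002  0.0015 -0.0008]
```

Request:
{"name": "apply_moves", "arguments": {
  "deltas": [1,0.004,0,0,0,0,0,1,0.008,0,0,0,0,0,1,0.008,0,0,0,0,0]
}}

```text
t: 9.62
position: [0.5633, 0.0192, 0.0064]
tcp_rot: [1.0, -0.019, -0.003, -0.001]
ft_force: [-6.3, 0.2, 4.1]
gripper_width: 0.997
gripper_force: 3.3
```

Request:
{"name": "apply_moves", "arguments": {
  "deltas": [1,0.004,0,0,0,0,0,1,0.008,0,0,0,0,0,1,0.008,0,0,0,0,0]
}}

```text
t: 10.0
position: [0.5632, 0.0193, 0.0062]
tcp_rot: [1.0, -0.019, -0.007, -0.001]
ft_force: [-13.6, 1.3, 11.0]
gripper_width: 1.003
gripper_force: 6.7
```

The block is seated on the rail: the hand stopped advancing while the force rose to 13.6 N. Next I back off and go round to the right end.

Request:
{"name": "apply_moves", "arguments": {
  "deltas": [1,-0.04,0,0,0,0,0,1,-0.06,0,-0.05,0,0,0,1,-0.06,0,-0.17,0,0,0,1,-0.06,0,-0.24,0,0,0,1,-0.06,0,-0.24,0,0,0]
}}

```text
t: 10.62
position: [0.5432, 0.0195, 0.1298]
tcp_rot: [1.0, -0.019, 0.005, 0.0]
ft_force: [0.4, 0.1, -0.5]
gripper_width: 1.004
gripper_force: 0.0
```

```bash
python3 - <<'E'
from h import *
go((.612,-.09,.12,-2),(.612,-.09,.006,-2))
E
```

```text
t 10.62 at [0.5432 0.0195 0.1298] ang -92.1 w 1.0 F [ 0.4  0.1 -0.5]
[0.1455 0.2137 0.0211] [ 0.0025 -0.0023 -0.5007]
[0.1433 0.2136 0.2491] [ 0.0025 -0.0023 -0.5007]
```

Request:
{"name": "apply_moves", "arguments": {
  "deltas": [1,0.145,0.214,0,0,0,-0.5,-0.2,0.145,0.214,0,0,0,-0.5,-0.2,0.145,0.214,0,0,0,-0.5,-0.2,0.145,0.214,0,0,0,-0.5,-0.2,0.145,0.214,0,0,0,-0.5,-0.2,0.145,0.214,0,0,0,-0.5,-0.2,0.145,0.214,0,0,0,-0.5,-0.2,0.145,0.214,0,0,0,-0.5,-0.2,0.145,0.214,0,0,0,-0.5,-0.2,0.145,0.214,0,0,0,-0.5]
}}

```text
t: 11.88
position: [0.6082, -0.0897, 0.1254]
tcp_rot: [0.721, 0.693, -0.0, -0.0]
ft_force: [0.5, 0.0, 0.6]
gripper_width: 0.399
gripper_force: 0.0
```

```bash
python3 - <<'E'
from h import *
go((.612,-.09,.009,-2),(.613,-.06,.009,-2),(.6165,.04,.009,-2))
p,d=env.capture('top');cv2.imwrite('pics/t4.png',cv2.resize(p[135:275,225:425],None,fx=4,fy=4))
p,d=env.capture('scene');cv2.imwrite('pics/s4.png',cv2.resize(p[120:290,250:450],None,fx=3.5,fy=3.5))
E
```

```text
t 11.88 at [ 0.6082 -0.0897  0.1254] ang -2.2 w 0.4 F [0.5 0.  0.6]
[-0.0004  0.0078  0.2328] [-0.0002 -0.0001 -0.0013]
[0.0597 0.0075 0.2328] [-0.0002 -0.0001 -0.0013]
[0.2598 0.0067 0.2329] [-0.0002 -0.0001 -0.0013]
```

View pics/s4.png

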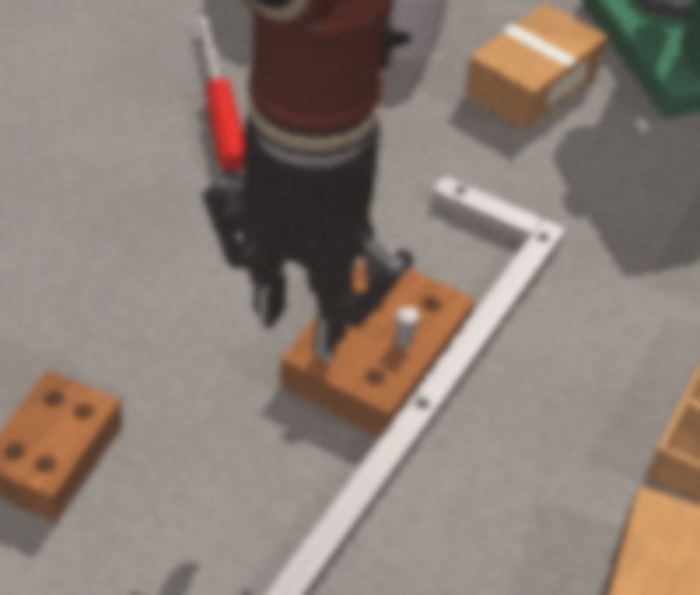

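The scene view shows the block lying along the rail at about (380,345), with the hand still raised above it. I'll descend and push along the rail.

Request:
{"name": "apply_moves", "arguments": {
  "deltas": [-0.2,0,0.008,0.1,0,0,0,-0.2,0,0.008,0.19,0,0,0,-0.2,0,0.008,0.232,0,0,0,-0.2,0,0.008,0.232,0,0,0,-0.2,0.04,0.008,0.232,0,0,0,-0.2,0.06,0.008,0.232,0,0,0,-0.2,0.08,0.008,0.232,0,0,0,-0.2,0.1,0.008,0.232,0,0,0,-0.2,0.12,0.008,0.232,0,0,0,-0.2,0.14,0.008,0.232,0,0,0]
}}

```text
t: 13.22
position: [0.6156, -0.0227, 0.0116]
tcp_rot: [0.721, 0.693, -0.0, 0.002]
ft_force: [0.1, -5.2, 3.7]
gripper_width: 0.399
gripper_force: 2.7
```

```bash
python3 - <<'E'
from h import *
go((.6155,.04,.009,-2),(.6155,.046,.009,-2))
E
```

```text
t 13.22 at [ 0.6156 -0.0227  0.0116] ang -2.3 w 0.4 F [ 0.1 -5.2  3.7]
[ 0.1253 -0.0053  0.0048] [ 0.0009  0.0013 -0.0017]
[ 0.1373 -0.0057  0.0047] [ 0.0009  0.0013 -0.0017]
```

Request:
{"name": "apply_moves", "arguments": {
  "deltas": [-0.2,0.02,-0.001,0.002,0,0,0,-0.2,0.04,-0.002,0.003,0,0,0,-0.2,0.06,-0.003,0.003,0,0,0,-0.2,0.08,-0.004,0.003,0,0,0,-0.2,0.1,-0.005,0.003,0,0,0,-0.2,0.115,-0.005,0.003,0,0,0,-0.2,0.125,-0.005,0.003,0,0,0,-0.2,0.13,-0.005,0.003,0,0,0]
}}

```text
t: 14.22
position: [0.6163, 0.0413, 0.0107]
tcp_rot: [0.721, 0.693, -0.0, 0.003]
ft_force: [-0.6, -7.3, 5.6]
gripper_width: 0.402
gripper_force: 3.6
```

Request:
{"name": "apply_moves", "arguments": {
  "deltas": [-0.2,0.004,0,0,0,0,0,-0.2,0.008,0,0,0,0,0,-0.2,0.008,0,0,0,0,0]
}}

```text
t: 14.6
position: [0.6163, 0.0447, 0.0107]
tcp_rot: [0.721, 0.692, -0.0, 0.003]
ft_force: [-1.3, -6.7, 6.5]
gripper_width: 0.401
gripper_force: 3.5
```

Request:
{"name": "apply_moves", "arguments": {
  "deltas": [-0.2,0.004,0,0,0,0,0,-0.2,0.008,0,0,0,0,0,-0.2,0.008,0,0,0,0,0]
}}

```text
t: 14.98
position: [0.6163, 0.0446, 0.0107]
tcp_rot: [0.722, 0.692, -0.002, 0.005]
ft_force: [-0.7, -11.9, 5.7]
gripper_width: 0.404
gripper_force: 5.9
```

Request:
{"name": "apply_moves", "arguments": {
  "deltas": [-0.2,0.006,0,0,0,0,0,-0.2,0.006,0,0,0,0,0,-0.2,-0.06,0,0,0,0,0,-0.2,-0.1,0,-0.05,0,0,0,-0.2,-0.22,0,-0.15,0,0,0,-0.2,-0.34,0,-0.25,0,0,0,-0.2,-0.5,-0.1,-0.25,0,0,0,-0.2,-0.6,-0.1,-0.25,0,0,0,-0.2,-0.65,-0.1,-0.25,0,0,0,-0.2,-0.65,-0.1,-0.25,0,0,0]
}}

```text
t: 16.23
position: [0.55, -0.2773, 0.1352]
tcp_rot: [0.724, 0.689, -0.002, 0.002]
ft_force: [0.3, 0.8, 0.6]
gripper_width: 0.401
gripper_force: 0.0
```

```bash
python3 - <<'E'
from h import *
p,d=env.capture('top');cv2.imwrite('pics/t5.png',cv2.resize(p[135:275,225:425],None,fx=4,fy=4))
r=rect('top',wood(p,(240,145,340,230)),.032);print(r[0],'goal .623 .1206 yaw -2.05')
go((.55,.12,.13,-92),(.55,.12,.006,-92))
E
```

```text
((0.6185898780822754, 0.11881335824728012), (0.1306157261133194, 0.09191953390836716), 87.72288513183594) goal .623 .1206 yaw -2.05
t 16.27 at [ 0.5516 -0.2726  0.1345] ang -2.5 w 0.4 F [0.7 0.9 0.2]
[ 0.7844 -0.0377  0.0082] [4.000e-04 1.000e-04 4.971e-01]
[ 0.7846 -0.0379  0.2562] [4.000e-04 1.000e-04 4.971e-01]
```

View pics/t5.png

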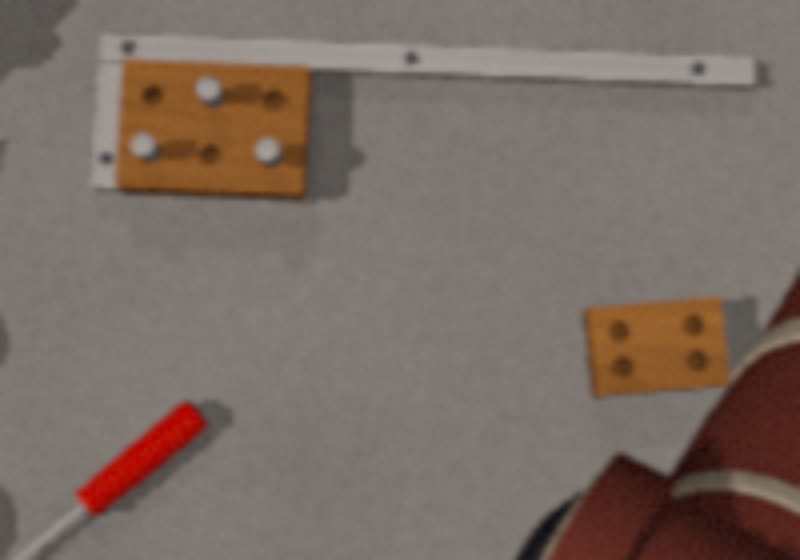

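The block sits in the corner with its punches standing (crop (125,62) to (310,195)) and looks flush. One more gentle push on the long side will make sure it is seated.

Request:
{"name": "apply_moves", "arguments": {
  "deltas": [1,0.77,-0.04,0,0,0,0.497,1,0.77,-0.04,0,0,0,0.497,1,0.77,-0.04,0,0,0,0.497,1,0.77,-0.04,0,0,0,0.497,1,0.77,-0.04,0,0,0,0.497,1,0.77,-0.04,0,0,0,0.497,1,0.77,-0.04,0,0,0,0.497,1,0.77,-0.04,0,0,0,0.497,1,0.77,-0.04,0,0,0,0.497,1,0.77,-0.04,0,0,0,0.497]
}}

```text
t: 17.52
position: [0.5463, 0.1188, 0.1333]
tcp_rot: [1.0, -0.012, -0.001, -0.001]
ft_force: [-0.0, -0.5, -0.1]
gripper_width: 0.996
gripper_force: 0.0
```

```bash
python3 - <<'E'
from h import *
go((.54,.115,.006,-92),(.56,.1155,.006,-92),(.57,.116,.006,-92))
E
```

```text
t 17.52 at [0.5463 0.1188 0.1333] ang -91.4 w 1.0 F [-0.  -0.5 -0.1]
[-0.0119  0.0084  0.2545] [-0.0006  0.0005  0.0036]
[0.0281 0.0065 0.2545] [-0.0006  0.0005  0.0036]
[0.048  0.005  0.2544] [-0.0006  0.0005  0.0036]
```

Request:
{"name": "apply_moves", "arguments": {
  "deltas": [1,-0.012,0.008,0.1,0,0,0.004,1,-0.012,0.008,0.21,0,0,0.004,1,-0.012,0.008,0.254,0,0,0.004,1,-0.012,0.008,0.254,0,0,0.004,1,0.01,0.007,0.254,0,0,0.004,1,0.025,0.006,0.254,0,0,0.004,1,0.033,0.006,0.254,0,0,0.004,1,0.041,0.006,0.254,0,0,0.004,1,0.045,0.006,0.254,0,0,0.004,1,0.045,0.006,0.254,0,0,0.004]
}}

```text
t: 18.77
position: [0.5662, 0.1124, 0.0066]
tcp_rot: [1.0, -0.02, -0.004, -0.001]
ft_force: [-5.9, 0.6, 5.3]
gripper_width: 0.999
gripper_force: 3.0
```

Request:
{"name": "apply_moves", "arguments": {
  "deltas": [1,0.004,0,0,0,0,0,1,0.008,0,0,0,0,0,1,0.012,0,0,0,0,0,1,0.012,0,0,0,0,0]
}}

```text
t: 19.27
position: [0.5668, 0.1124, 0.0063]
tcp_rot: [1.0, -0.02, -0.01, -0.002]
ft_force: [-15.8, -0.4, 11.6]
gripper_width: 1.0
gripper_force: 7.5
```

Request:
{"name": "apply_moves", "arguments": {
  "deltas": [1,-0.05,0,0,0,0,0,1,-0.1,0,-0.02,0,0,0,1,-0.1,0,-0.14,0,0,0,1,-0.1,0,-0.26,0,0,0,1,-0.1,0.1,-0.3,0,0,0,1,-0.1,0.3,-0.3,0,0,0,1,-0.1,0.5,-0.3,0,0,0,1,-0.1,0.7,-0.3,0,0,0,1,-0.1,0.75,-0.3,0,0,0,1,-0.1,0.75,-0.3,0,0,0]
}}

```text
t: 20.52
position: [0.511, -0.2504, 0.1572]
tcp_rot: [1.0, -0.02, 0.001, 0.0]
ft_force: [1.0, 0.6, -0.2]
gripper_width: 0.999
gripper_force: 0.0
```

```bash
python3 - <<'E'
from h import *
p,d=env.capture('top');r=rect('top',wood(p,(240,145,340,230)),.032);print(r[0])
P=cloud('top',d);z=P[...,2];m=np.zeros(z.shape,bool);m[140:195,235:310]=(z>.026)[140:195,235:310]&(z<.04)[140:195,235:310]
print(cv2.minAreaRect(P[m][:,:2].astype(np.float32)))
m=np.zeros(z.shape,bool);m[140:195,235:310]=(z>.05)[140:195,235:310]&(z<.07)[140:195,235:310]
k,l,st,c=cv2.connectedComponentsWithStats(m.astype(np.uint8));[print('punch',P[l==i].mean(0).round(3)) for i in range(1,k) if st[i,4]>8]
a=cv2.resize(p[135:275,225:425],None,fx=4,fy=4)
p,d=env.capture('scene');b=cv2.resize(p[130:250,300:430],None,fx=4.5,fy=4.5);cv2.imwrite('pics/s6.png',b)
go()
E
```

```text
((0.6207176446914673, 0.11874283105134964), (0.1302601397037506, 0.09208866208791733), 87.57816314697266)
((0.6231650710105896, 0.12163306772708893), (0.13052640855312347, 0.09136565029621124), 87.7906494140625)
punch [0.642 0.12  0.058]
punch [0.604 0.163 0.059]
punch [0.6   0.08  0.059]
t 20.62 at [ 0.5079 -0.2594  0.1587] ang -93.2 w 1.0 F [-0.7  0.6  0.3]
```

View pics/s6.png

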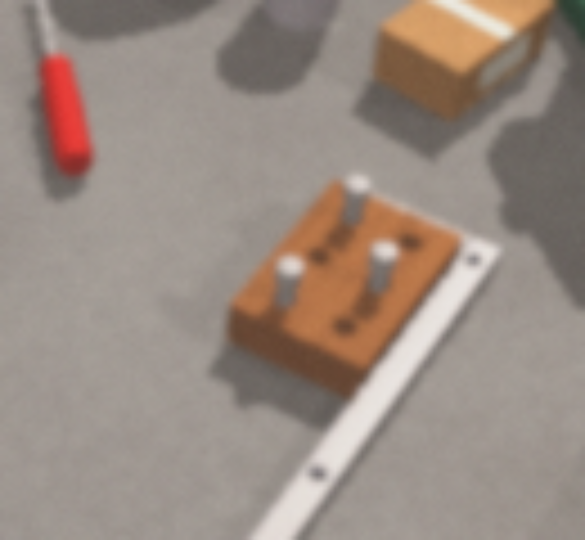

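The block is flush to the rail and up against the bar, about (350,290) in the crop, and all three punches are standing. I'll let the arm settle and hand in.

Request:
{"name": "apply_moves", "arguments": {
  "deltas": [1,0,0,0,0,0,0,1,0,0,0,0,0,0]
}}

```text
t: 20.88
position: [0.5115, -0.2464, 0.1565]
tcp_rot: [1.0, -0.019, -0.0, -0.001]
ft_force: [0.5, 0.3, 0.2]
gripper_width: 0.999
gripper_force: 0.0
```

```bash
python3 -c "
from plant import env
print(env.sign_off())"
```

```text
the job is handed in; nothing more can be done
None
```

I pushed the block into the corner stop and handed the job in at about 21 s: its centre measures about 1 mm from the goal, lined up with the rail, with all three punches standing, nothing else seen to have moved, and the hand clear.

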